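# Start the loose bolt of a tile mould

### The job

The cover of the round tile mould is clamped by three knob bolts: two are screwed home and one still stands up loose on the end of its thread. Turn that bolt backward (anticlockwise from above) until it drops off the thread end, then forward (clockwise) one full turn so that it is started, and keep hold of its knob there: finish while still gripping it. Leave the other things on the bench where they are.

Things in the scene. Friction and masses are not known exactly. Their poses are not given: they have to be found in the camera images.
- bolt_knob (a point): Centre of the loose bolt's knob: an upright knurled steel cylinder, diameter 40 mm, 24 mm high (12 mm above and below this point), the only one of three that stands up high. A dark groove on its top runs from middle to rim along this point's x axis; z is up. Below it: a collar (26 mm wide, 8 mm high, does not turn), then the 23 mm shank. About 0.4 kg; captive, cannot be lifted out.
- bolt_turn (a joint): Turn of the loose bolt, rad, growing forward (clockwise from above), not wrapped. Going backward past 0, the bolt's thread end passes the end of the boss's thread and drops; starts between 0.6 and 2.5. It turns easily in a light grip (25 N is enough) and stays where it is left.
- bolt_depth (a joint): How far down the loose bolt is, m: 0 on the very end of the thread (highest), 0.005 just after dropping off it, 0.026 screwed home. Right-hand, two-start: 10 mm down per forward turn; before the drop it climbs as much turning back, and drops again each half turn farther back. It drops by its own weight, so in a loose or opened grip. About 1 mm of play.
- boss_axis (a point): Where the bolt's axis meets the top of the mould's ear, 58 mm above the bench; the middle of the mould is 100 mm off along this point's -x axis. The mould: a fixed round aluminium casting, diameter 176 mm, 58 mm high, three ears of 38 mm diameter at 120 degrees; the other two knobs, just as wide, reach 90 mm above the bench, the bow handle in the middle 101 mm.
- oil_tin: steel tin, 54 mm across, 85 mm high, standing near the mould; bystander, origin in its underside
- tile_end: round fired clay tile end, 104 mm across, 20 mm thick, lying near the mould; bystander, origin in its underside
- tile_end_damp: round grey unfired clay tile end, 104 mm across, 20 mm thick, lying near the mould; bystander, origin in its underside
- mallet: wooden mallet lying on the bench at the robot's right; bystander
- trowel: spatula-like trowel, 240 mm long, lying on the bench at the robot's left; bystander
- brush: flat brush, 190 mm long, lying on the bench at the robot's left; bystander

How it is judged:
By the outcome, as a careful person would: the job done as asked, in the order asked, and still so for the second after the job is handed in, while the arm keeps its last pose, push and grip.
It also fails if it takes over 67 s, if anything falls off the work surface, if the arm or the gripper's body presses on something with over 40 N, if the wrist force passes 120 N, or if a joint passes its speed limit or range.

### The arm

A 6-joint arm with a two-finger parallel gripper is mounted at the origin on the work surface. World frame = base frame: x ahead of the robot, y to its left, z up, the work surface at z = 0. Lengths are in m, angles in degrees, forces in N, time in s.
With the tool pointing down it reaches from about 0.4 to 0.825 m from the base axis. Payload 7 kg.
Tool frame: the origin (TCP) lies at the very end of the fingers, on their centre line; the grasp point (between the pads) lies 19 mm behind it; z points along the fingers, y is the line along which they close (so a half turn about z gives the same grasp; the last joint's range is limited). The gripper opens to 88 mm and grips with 3 to 60 N. Pads are 19 mm wide; open, the fingers measure 130 mm over their backs; the gripper's body (78 mm by 193 mm) begins 47 mm behind the grasp point.
Start: joints at [90.132, 20.546, 0.682, 0, -70.136, -16.507], TCP at [0.19, 0.648, 0.227] pointing down, gripper open.
Joint ranges: [-176.03, 176.03], [-82.01, 121.73], [-58.28, 71.71], [-173.87, 95.51], [-174.79, -0.11], [-173.66, 173.66]. Speed limits (degrees/s): [136.94, 136.94, 172.46, 180, 180, 180].

### API

Orientations are given as [roll, pitch, yaw] about the fixed x, y, z axes, in that order (R = Rz(yaw) Ry(pitch) Rx(roll)).
In Python, from plant import get_state, imaging, r, finder gives the robot as it stands.
- The arm moves only by the shell command python3 -m handwheel 'ROWS' [FORCE]. ROWS is JSON, a list of rows, each a list of 5 numbers: the closure, from 0 (fully open) to 1 (shut), then the shift along the world's x, y, z in cm, then the turn about the world's z in degrees. A call has 1 to 8 rows; each row is the pose to reach, as a shift and turn from the pose commanded when the call began; what a row does not reach only later rows make up. A row lasts 1/8 s, in which the tool goes at most 62.5 mm and 10.7 degrees, less where a joint would pass 70% of its speed; a pose out of reach is approached as far as the arm can. A call with a gripper value outside its range is refused whole. The fingers move at their own pace and stop on an object; FORCE is the grip in N (left out, the last holds). Time passes only in rows, so rows that repeat a pose let the fingers close. It gives the time, the measured TCP pose, the force, the opening and the grip force at its end, in the units of the state.
- get_state(): the state, without advancing time (a new reading comes with each control period).
- imaging.capture(name): name is "side" or "top" or "wrist"; returns (picture, depth): 400x640x3 uint8, red, green, blue; 400x640 float32, m along the optical axis (not along the pixel's ray), 0 where there is no reading.
- imaging.get_calibration(name): a dict with "fx", "fy", "cx", "cy" (pixels), "dist" ([k1, k2, p1, p2, k3] as OpenCV has them; the pictures are not rectified), "rvec" (rotation vector, rad) and "tvec" (3), from world to camera coordinates, as OpenCV has them; the wrist camera has in their place "hand_eye" (4x4, takes a point from camera to tool coordinates, whose origin is the TCP and whose axes are the flange's). Camera axes: x right, y down, z forward; pixel columns grow to the right and rows downward; lengths in m; the calibration is good to about 2 mm. A picture is of the moment at which its call begins: read the wrist's pose just before it. get_calibration takes no time and is no camera call.
- r.close_job(): hands the job in; it is judged then, once.
Trained networks look in the newest picture that a camera, given by its name, has taken for a name from the list of things; names that differ only in an ending like _2 or _b are one class to them, and where a whole thing is asked for, a point or a joint stands for the part that bears it (a point fixed in the world has none). Each returns a list of dicts, best first, with "p" (0 to 1); they miss things now and then, are a little off and sometimes report something else, mostly with a low value. They report only what shows in the picture. A call takes as long as a camera call.
- finder.cut_out(camera, query): "region" (400x640 bool, what is visible of it) and "pixel" ([column, row] in pixels, amid what is visible of it).
The state is a dict: "time_s": time; "joints": joint angles; "qd": joint speeds; "joint_torque": joint torques, N m; "tcp_pos": TCP position; "eef_rot": TCP orientation; "contact_force": force on the tool from outside, world axes, zero at the start; "moment": the same for the moment, N m; "gripper_width": finger opening in m; "gripper_force": force on a finger pad.
Only numpy, scipy, OpenCV 4.12 (cv2) and the standard library are available. Lean on these libraries where they do the work, as an engineer would, in place of code of your own. Each camera call takes 0.05 s, during which the arm holds its last target. There are 200 camera calls.

## Working session

There is one attempt and no reset: what is moved stays moved. The work goes in short steps, Python scripts to look and compute and a shell command to move; the robot and the scene stay as the last step left them, time stands still between calls to the robot, and variables do not carry over. Pictures are saved under pics/ and viewed, at most 10 in all, crops included, and the job is handed in when it is done.

```bash
mkdir -p pics; cat > h.py <<'E'
import numpy as np,cv2
from scipy.spatial.transform import Rotation as R
from plant import get_state,imaging,r,finder
def cam(name):
    s=get_state(); p,d=imaging.capture(name); c=imaging.get_calibration(name)
    K=np.array([[c['fx'],0,c['cx']],[0,c['fy'],c['cy']],[0,0,1.]]); dist=np.array(c['dist'],float)
    if 'hand_eye' in c:
        T=np.eye(4);T[:3,:3]=R.from_euler('xyz',s['eef_rot'],degrees=True).as_matrix();T[:3,3]=s['tcp_pos']
        M=T@np.array(c['hand_eye'])
    else:
        Rm=cv2.Rodrigues(np.array(c['rvec'],float))[0]; M=np.eye(4);M[:3,:3]=Rm.T;M[:3,3]=-Rm.T@np.array(c['tvec'],float).ravel()
    return p,d,K,dist,M
def pts(mask,d,K,dist,M):
    v,u=np.nonzero(mask&(d>0)); z=d[v,u]
    n=cv2.undistortPoints(np.c_[u,v].astype(np.float64)[:,None],K,dist)[:,0]
    P=np.c_[n*z[:,None],z]
    return P@M[:3,:3].T+M[:3,3],np.c_[u,v]
def save(n,p): cv2.imwrite('pics/'+n,p[:,:,::-1])
E
cat > a.py <<'E'
from h import *
s=get_state();print(s)
for n in ['top','side']:
    p,d,K,dist,M=cam(n); save(n+'1.png',p)
    for q in ['bolt_knob','oil_tin']:
        for f in finder.cut_out(n,q)[:4]:
            P,_=pts(f['region'],d,K,dist,M)
            if len(P): print(n,q,round(f['p'],2),f['pixel'],len(P),np.median(P,0).round(4),np.percentile(P,2,0).round(3),np.percentile(P,98,0).round(3))
E
python3 a.py
```

```text
{'time_s': 0.0, 'joints': array([ 9.01311331e+01,  2.05933369e+01,  6.35068507e-01, -1.99141381e-02,
       -7.01345246e+01, -1.65079864e+01]), 'qd': array([ 0.0065112 ,  0.01564478, -0.06227047,  0.01298425,  0.0676522 ,
        0.00862431]), 'joint_torque': array([ 8.34954608e-05, -5.82722247e+01,  2.93058103e+01,  6.99725792e+00,
        6.95596682e-03, -1.44915562e-04]), 'tcp_pos': array([0.19019575, 0.64716131, 0.22561169]), 'eef_rot': array([ 1.79905712e+02, -8.42076889e-03, -1.63836287e+01]), 'contact_force': array([ 0.85850091, -0.46132444,  0.67616274]), 'moment': array([ 0.03754737, -0.01129055, -0.04658207]), 'gripper_force': 0.0, 'gripper_width': 0.08739717288884799}
top bolt_knob 0.46 [344.5, 147.8] 226 [ 0.6695 -0.0777  0.0819] [ 0.654 -0.101  0.017] [ 0.701 -0.056  0.092]
top oil_tin 0.46 [217.2, 173.8] 348 [0.6181 0.375  0.0186] [0.517 0.36  0.007] [0.692 0.395 0.028]
side bolt_knob 0.6 [359.8, 227.3] 236 [ 0.6151 -0.1921  0.1122] [ 0.6   -0.203  0.068] [ 0.633 -0.168  0.118]
side oil_tin 0.87 [367.8, 212.7] 443 [ 0.6796 -0.0999  0.0717] [ 0.655 -0.108  0.013] [ 0.703 -0.064  0.089]
```

View pics/top1.png

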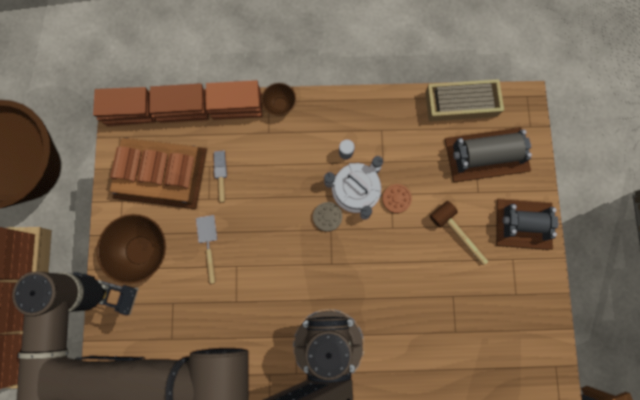

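View pics/side1.png

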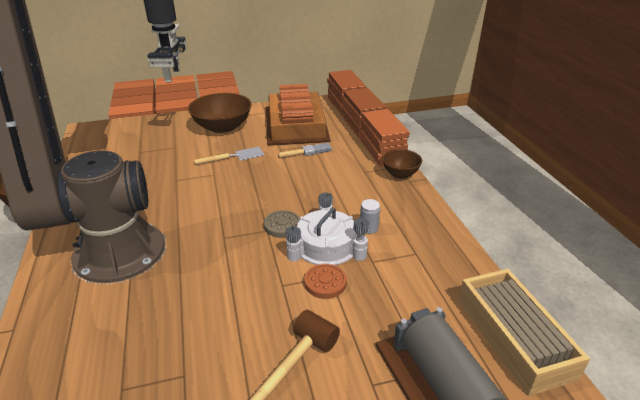

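The top view shows the mould at (357,187) with its three knobs at (329,180), (365,211) and (377,161). The side view shows the tall, loose knob at (360,230), so it sits at about (0.62, -0.19) with its top near 0.117 m. The finder called another knob the bolt in the top view, so I'm discounting that result. The tin is at (0.68, -0.09). I'll move over the knob.

```bash
python3 -m handwheel '[[0,21.5,-42,0,0],[0,21.5,-42,0,0],[0,21.5,-42,0,0],[0,21.5,-42,0,0],[0,21.5,-42,0,0],[0,21.5,-42,0,0],[0,21.5,-42,0,0],[0,21.5,-42,0,0]]' 25; python3 -m handwheel '[[0,19.5,-42,3,0],[0,19.5,-42,3,0],[0,19.5,-42,3,0],[0,19.5,-42,3,0],[0,19.5,-42,3,0],[0,19.5,-42,3,0],[0,19.5,-42,3,0],[0,19.5,-42,3,0]]' 25
cat > b.py <<'E'
from h import *
import sys
s=get_state();print(s['time_s'],s['tcp_pos'],s['eef_rot'],s['joints'].round(1))
p,d,K,dist,M=cam('wrist'); save(sys.argv[1],p)
for f in finder.cut_out('wrist','bolt_knob')[:3]:
    P,uv=pts(f['region'],d,K,dist,M)
    if not len(P): print(f['p'],f['pixel'],'nodepth');continue
    zt=np.percentile(P[:,2],90); t=np.abs(P[:,2]-zt)<.003
    (c,rad)=cv2.minEnclosingCircle(P[t][:,:2].astype(np.float32))
    print(round(f['p'],2),f['pixel'],t.sum(),'ztop',np.median(P[t][:,2]).round(4),'mean',P[t].mean(0).round(4),'circ',np.round(c,4),round(rad,4))
E
python3 b.py w1.png
```

```text
time_s: 1.3
tcp_pos: [0.4059, 0.2251, 0.2269]
eef_rot: [-180.0, -0.0, -16.5]
contact_force: [0.3, 0.5, 0.3]
gripper_width: 0.0874
gripper_force: 0.0
time_s: 2.3
tcp_pos: [0.601, -0.1955, 0.256]
eef_rot: [180.0, 0.0, -16.5]
contact_force: [-0.5, 0.4, 0.4]
gripper_width: 0.0874
gripper_force: 0.0
2.3 [ 0.60096021 -0.19551287  0.25600268] [ 1.79973432e+02  3.31877339e-02 -1.65258273e+01] [ -0.3  15.6  -2.5   0.  -71.9  73.8]
0.81 [293.9, 168.6] 1393 ztop 0.1136 mean [ 0.6173 -0.1834  0.1136] circ [ 0.6168 -0.1834] 0.0198
0.54 [187.0, 128.1] 2102 ztop 0.0841 mean [ 0.68   -0.0808  0.0841] circ [ 0.6799 -0.0805] 0.0253
0.54 [384.5, 215.9] 2208 ztop 0.0186 mean [ 0.5074 -0.2569  0.0188] circ [ 0.5034 -0.2574] 0.052
```

View pics/w1.png

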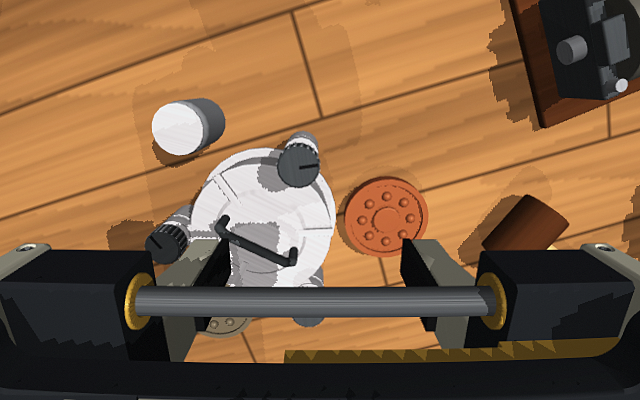

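The wrist view shows the loose knob at (298,165) with its groove pointing right. The tin is at (187,128), the tile at (385,216), and the bow handle runs from (222,225) to (293,258). I'll measure the handle and the axis direction, and pre-rotate over the knob with the fingers part-closed.

```bash
python3 - <<'E'
from h import *
p,d,K,dist,M=cam('wrist')
P,uv=pts(d>0,d,K,dist,M)
k=np.array([.617,-.1834])
m=(P[:,2]>.07)&(P[:,2]<.108)&(uv[:,1]<285)&(uv[:,0]>205)&(uv[:,0]<310)&(np.hypot(*(P[:,:2]-k).T)>.03)&(d[uv[:,1],uv[:,0]]>.15)
Q=P[m];print(len(Q),Q.min(0),Q.max(0)); r_=np.hypot(*(Q[:,:2]-k).T); print('nearest handle',r_.min(),Q[r_.argmin()]-[*k,0])
E
python3 -m handwheel '[[0.42,1.6,1.2,-6,-83.5],[0.42,1.6,1.2,-6,-83.5],[0.42,1.6,1.2,-6,-83.5],[0.42,1.6,1.2,-6,-83.5],[0.42,1.6,1.2,-6,-83.5],[0.42,1.6,1.2,-6,-83.5],[0.42,1.6,1.2,-6,-83.5],[0.42,1.6,1.2,-6,-83.5]]' 25
python3 b.py w2.png
```

```text
1064 [ 0.51265557 -0.14922032  0.07002894] [ 0.68324002 -0.0787497   0.10158979]
nearest handle 0.09383283176219653 [-0.07003587  0.06244659  0.09784246]
time_s: 3.45
tcp_pos: [0.616, -0.1791, 0.1969]
eef_rot: [-180.0, 0.0, -100.1]
contact_force: [-0.3, -0.2, 0.4]
gripper_width: 0.0511
gripper_force: 0.0
3.45 [ 0.61596195 -0.17912189  0.19689278] [-1.79984802e+02  1.58625462e-02 -1.00112377e+02] [  1.2  18.5  -6.2  -0.  -65.2 -11.3]
0.58 [313.2, 194.6] 1951 ztop 0.1135 mean [ 0.6167 -0.1839  0.1135] circ [ 0.6169 -0.183 ] 0.0198
```

View pics/w2.png

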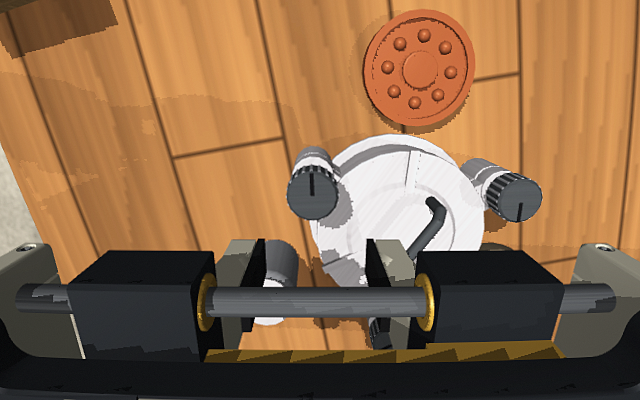

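The knob is confirmed at (0.617, -0.1835) with its top near 0.114 m. In this view it is at (313,195), and nothing lies in the path of the fingers. I'll go down and grip.

```bash
python3 -m handwheel '[[0.42,0.1,-0.35,-3,0],[0.42,0.1,-0.35,-6,0],[0.42,0.1,-0.35,-9,0],[0.42,0.1,-0.35,-11.1,0],[0.42,0.1,-0.35,-11.1,0],[0.42,0.1,-0.35,-11.1,0]]' 25;  python3 -m handwheel '[[0.6,0,0,0,0],[0.6,0,0,0,0],[0.6,0,0,0,0],[0.6,0,0,0,0],[0.6,0,0,0,0]]' 25
```

```text
time_s: 4.3
tcp_pos: [0.618, -0.1836, 0.0867]
eef_rot: [-179.9, -0.0, -99.7]
contact_force: [0.3, -0.5, -0.4]
gripper_width: 0.0508
gripper_force: 0.0
time_s: 4.92
tcp_pos: [0.6177, -0.1839, 0.0865]
eef_rot: [-179.9, 0.0, -99.9]
contact_force: [-1.5, 0.5, 7.7]
gripper_width: 0.0399
gripper_force: 25.0
```

```bash
python3 -m handwheel '[[0.6,0,0,0.03,10],[0.6,0,0,0.06,20],[0.6,0,0,0.08,30],[0.6,0,0,0.11,40],[0.6,0,0,0.11,40]]' 25;  python3 b.py w3.png
```

```text
time_s: 5.55
tcp_pos: [0.6175, -0.1839, 0.0875]
eef_rot: [-180.0, -0.0, -59.7]
contact_force: [-2.6, 1.5, 6.0]
gripper_width: 0.0396
gripper_force: 25.0
5.55 [ 0.61747154 -0.1838963   0.08750688] [-1.79968386e+02 -2.65356298e-02 -5.97088471e+01] [  0.7  24.2 -13.2   0.  -52.5  29.5]
0.56 [316.6, 259.8] 3171 ztop 0.1142 mean [ 0.6214 -0.1903  0.1141] circ [ 0.6181 -0.1842] 0.0196
```

View pics/w3.png

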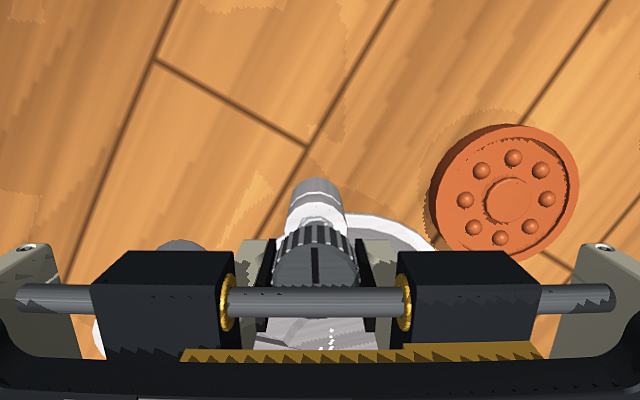

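The knob sits in the fingers at (317,265) and its groove has turned with the tool. The top rose by about 0.7 mm. I'll carry on in steps, loosening the grip to check for the drop.

```bash
cat > z.py <<'E'
from h import *
s=get_state(); p,d,K,dist,M=cam('wrist'); P,uv=pts(d>0,d,K,dist,M)
c=np.array([.6175,-.1838]); m=(np.hypot(*(P[:,:2]-c).T)<.014)&(P[:,2]>.08)&(P[:,2]<.125)
print('ztop',np.median(P[m][:,2]).round(4),m.sum(),'F',s['contact_force'].round(1),'j6',s['joints'][5].round(1))
E
python3 z.py; python3 -m handwheel '[[0.6,0,0,0.03,10],[0.6,0,0,0.05,20],[0.6,0,0,0.05,20]]' 25|grep -v vel;python3 z.py; python3 -m handwheel '[[0.6,0,0,0,0],[0.6,0,0,0,0]]' 3; python3 z.py;
```

```text
ztop 0.1143 1701 F [-2.3  1.8  6. ] j6 29.4
time_s: 6.08
tcp_pos: [0.6173, -0.1839, 0.0868]
eef_rot: [-180.0, 0.0, -39.9]
contact_force: [1.1, -0.6, -4.1]
gripper_width: 0.0395
gripper_force: 25.0
ztop 0.1135 1695 F [ 1.1 -0.6 -4.1] j6 49.3
time_s: 6.38
tcp_pos: [0.6172, -0.1839, 0.0869]
eef_rot: [180.0, 0.0, -40.0]
contact_force: [1.0, -1.5, -3.8]
gripper_width: 0.0403
gripper_force: 3.0
ztop 0.1136 1712 F [ 1.  -1.5 -3.8] j6 49.3
```

The vertical force flipped from +6 N to -4 N, which is the bolt's weight. It now hangs in the grip, probably past the thread end, so I'll open to let it drop.

```bash
python3 -m handwheel '[[0.42,0,0,0,0],[0.42,0,0,0,0],[0.42,0,0,0,0]]' 25; python3 z.py
```

```text
time_s: 6.8
tcp_pos: [0.6174, -0.1839, 0.0875]
eef_rot: [-180.0, -0.0, -39.9]
contact_force: [-0.4, 0.1, 0.3]
gripper_width: 0.0512
gripper_force: 0.0
ztop 0.1102 1902 F [-0.4  0.1  0.3] j6 49.4
```

It dropped about 4 mm below where it hung, so its depth is now about 5 mm. Next I'll wind the open gripper back by 110°, lower it by 5 mm and grip.

```bash
python3 -m handwheel '[[0.42,0,0,0,10],[0.42,0,0,0,20],[0.42,0,0,0,30],[0.42,0,0,0,40],[0.42,0,0,0,50],[0.42,0,0,0,60],[0.42,0,0,0,70],[0.42,0,0,0,80]]' 25 >/dev/null; python3 -m handwheel '[[0.42,0,0,-0.2,10],[0.42,0,0,-0.4,20],[0.42,0,0,-0.5,30],[0.42,0,0,-0.5,30],[0.6,0,0,-0.5,30],[0.6,0,0,-0.5,30],[0.6,0,0,-0.5,30],[0.6,0,0,-0.5,30]]' 25; python3 b.py w4.png; python3 z.py
```

```text
time_s: 8.85
tcp_pos: [0.6177, -0.184, 0.0823]
eef_rot: [180.0, -0.0, 70.1]
contact_force: [2.1, -0.9, -0.6]
gripper_width: 0.0396
gripper_force: 25.0
8.85 [ 0.61766712 -0.18399545  0.08233692] [ 1.79959715e+02 -4.64721546e-03  7.00965449e+01] [  0.7  24.5 -13.5   0.  -51.9 159.4]
0.72 [314.6, 259.5] 3121 ztop 0.1101 mean [ 0.62   -0.1752  0.11  ] circ [ 0.618  -0.1829] 0.0205
ztop 0.1103 1361 F [ 1.5 -1.1 -0.6] j6 159.4
```

View pics/w4.png

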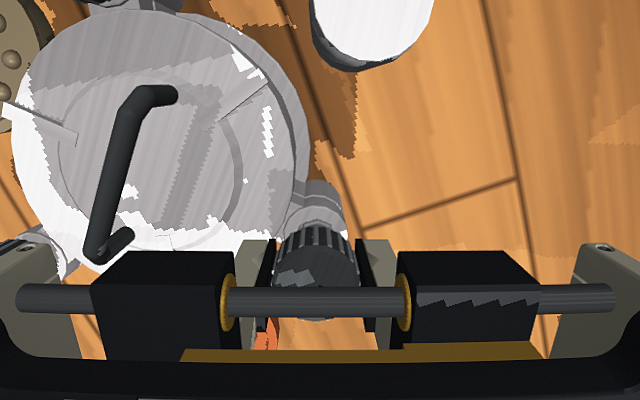

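The knob is gripped at (315,265), well clear of the tin, with its groove hidden by the rod. Now I'll turn it forward 185°, following it down.

```bash
python3 -m handwheel '[[0.6,0,0,-0.03,-10],[0.6,0,0,-0.06,-20],[0.6,0,0,-0.08,-30],[0.6,0,0,-0.11,-40],[0.6,0,0,-0.14,-50],[0.6,0,0,-0.17,-60],[0.6,0,0,-0.17,-60]]' 25; python3 z.py; python3 -m handwheel '[[0.6,0,0,-0.03,-10],[0.6,0,0,-0.06,-20],[0.6,0,0,-0.08,-30],[0.6,0,0,-0.11,-40],[0.6,0,0,-0.14,-50],[0.6,0,0,-0.17,-60],[0.6,0,0,-0.17,-60]]' 25; python3 z.py; python3 -m handwheel '[[0.6,0,0,-0.03,-10],[0.6,0,0,-0.06,-20],[0.6,0,0,-0.08,-30],[0.6,0,0,-0.11,-40],[0.6,0,0,-0.14,-50],[0.6,0,0,-0.17,-60],[0.6,0,0,-0.18,-65],[0.6,0,0,-0.18,-65]]' 25; python3 z.py
```

```text
time_s: 9.88
tcp_pos: [0.6177, -0.1841, 0.0806]
eef_rot: [180.0, -0.0, 10.2]
contact_force: [2.0, -2.8, 0.1]
gripper_width: 0.0393
gripper_force: 25.0
ztop 0.1085 1468 F [ 2.  -2.8  0.1] j6 99.5
time_s: 10.8
tcp_pos: [0.6177, -0.1842, 0.079]
eef_rot: [-180.0, -0.0, -49.6]
contact_force: [2.6, -4.2, -0.6]
gripper_width: 0.0392
gripper_force: 25.0
ztop 0.1068 1568 F [ 2.6 -4.2 -0.6] j6 39.6
time_s: 11.85
tcp_pos: [0.6175, -0.1843, 0.0772]
eef_rot: [-180.0, -0.0, -114.6]
contact_force: [2.1, -4.4, -1.0]
gripper_width: 0.0395
gripper_force: 25.0
ztop 0.1051 1551 F [ 2.1 -4.4 -1. ] j6 -25.3
```

```bash
python3 b.py w5.png; python3 -m handwheel '[[0.42,0,0,0,0],[0.42,0,0,0,0],[0.42,0,0,0,0],[0.42,0,0,0,10],[0.42,0,0,0,20],[0.42,0,0,0,30],[0.42,0,0,0,40],[0.42,0,0,0,50]]' 25; python3 z.py; python3 -m handwheel '[[0.42,0,0,0,10],[0.42,0,0,0,20],[0.42,0,0,0,30],[0.42,0,0,0,40],[0.42,0,0,0,50],[0.42,0,0,0,60],[0.42,0,0,0,70],[0.42,0,0,0,80]]' 25 >/dev/null;  python3 -m handwheel '[[0.42,0,0,0,10],[0.42,0,0,0,20],[0.42,0,0,0,30],[0.42,0,0,0,40],[0.42,0,0,0,50],[0.42,0,0,0,50]]' 25 >/dev/null; python3 -m handwheel '[[0.6,0,0,0,0],[0.6,0,0,0,0],[0.6,0,0,0,0],[0.6,0,0,0,0],[0.6,0,0,0,0]]' 25; python3 z.py
```

```text
11.9 [ 0.61751854 -0.18423277  0.0771739 ] [-1.79968394e+02 -1.30663887e-02 -1.14509747e+02] [  0.7  24.9 -13.8   0.  -51.3 -25.2]
0.76 [313.3, 262.8] 3131 ztop 0.1049 mean [ 0.6137 -0.1905  0.1048] circ [ 0.6168 -0.1832] 0.0203
time_s: 13.0
tcp_pos: [0.6171, -0.1837, 0.0768]
eef_rot: [180.0, 0.0, -64.5]
contact_force: [-0.5, -0.2, -0.0]
gripper_width: 0.0509
gripper_force: 0.0
ztop 0.1051 1654 F [-0.5 -0.2 -0. ] j6 24.8
time_s: 15.42
tcp_pos: [0.6176, -0.184, 0.077]
eef_rot: [180.0, -0.0, 65.1]
contact_force: [2.9, -1.7, -1.7]
gripper_width: 0.0396
gripper_force: 25.0
ztop 0.1052 1340 F [ 2.9 -1.7 -1.7] j6 154.4
```

View pics/w5.png

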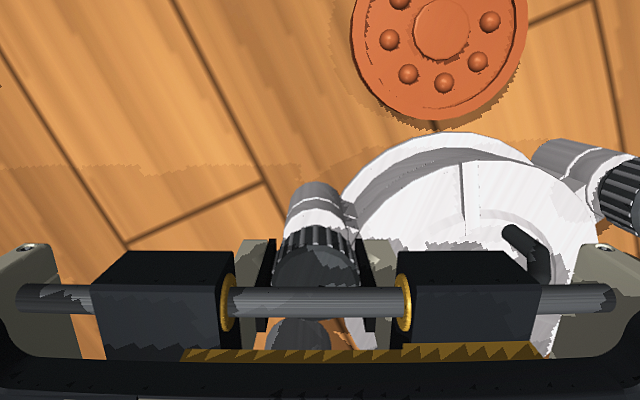

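The knob is still centred in the grip at (315,265), and it kept its height when released, so the thread is engaged. One more half turn, 180° forward.

```bash
python3 -m handwheel '[[0.6,0,0,-0.03,-10],[0.6,0,0,-0.06,-20],[0.6,0,0,-0.08,-30],[0.6,0,0,-0.11,-40],[0.6,0,0,-0.14,-50],[0.6,0,0,-0.17,-60],[0.6,0,0,-0.17,-60]]' 25; python3 z.py; python3 -m handwheel '[[0.6,0,0,-0.03,-10],[0.6,0,0,-0.06,-20],[0.6,0,0,-0.08,-30],[0.6,0,0,-0.11,-40],[0.6,0,0,-0.14,-50],[0.6,0,0,-0.17,-60],[0.6,0,0,-0.17,-60]]' 25; python3 z.py; python3 -m handwheel '[[0.6,0,0,-0.03,-10],[0.6,0,0,-0.06,-20],[0.6,0,0,-0.08,-30],[0.6,0,0,-0.11,-40],[0.6,0,0,-0.14,-50],[0.6,0,0,-0.17,-60],[0.6,0,0,-0.17,-60],[0.6,0,0,-0.17,-60]]' 25; python3 z.py; python3 b.py w6.png; python3 -c "
from h import *
p=cam('side')[0]; save('side2.png',p)"
```

```text
time_s: 16.35
tcp_pos: [0.6177, -0.1841, 0.0754]
eef_rot: [180.0, -0.0, 5.2]
contact_force: [3.5, -2.2, -2.1]
gripper_width: 0.0394
gripper_force: 25.0
ztop 0.1035 1468 F [ 3.5 -2.2 -2.1] j6 94.5
time_s: 17.27
tcp_pos: [0.6176, -0.1842, 0.0737]
eef_rot: [-180.0, -0.0, -54.6]
contact_force: [3.3, -4.3, -1.9]
gripper_width: 0.0394
gripper_force: 25.0
ztop 0.1019 1562 F [ 3.3 -4.3 -1.9] j6 34.6
time_s: 18.32
tcp_pos: [0.6175, -0.1842, 0.0721]
eef_rot: [-180.0, -0.0, -114.4]
contact_force: [2.7, -4.3, -0.7]
gripper_width: 0.0389
gripper_force: 25.0
ztop 0.1002 1548 F [ 2.7 -4.3 -0.7] j6 -25.1
18.375 [ 0.61753168 -0.18426016  0.07205244] [-1.79967101e+02 -1.11343592e-02 -1.14399439e+02] [  0.7  25.2 -14.1   0.  -50.7 -25.1]
0.78 [314.0, 262.8] 3103 ztop 0.1 mean [ 0.6137 -0.1905  0.0999] circ [ 0.6167 -0.1829] 0.0202
```

View pics/side2.png

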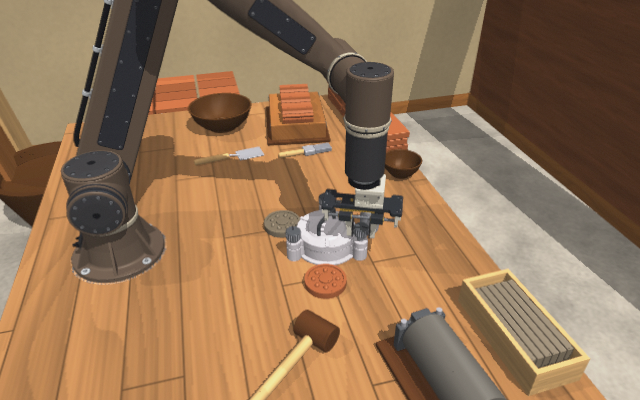

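View pics/w6.png

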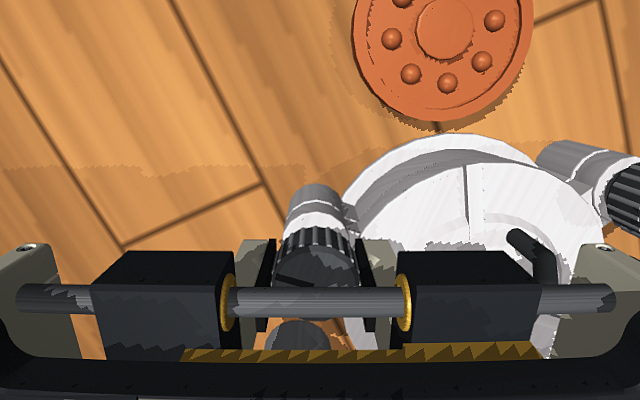

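The wrist view shows the knob gripped at (315,265). Its groove is back in the same world direction as at the drop, and the top is 10.0 mm lower, which matches one full turn. The side view shows the tin, tiles, mallet, trowel and brush undisturbed. I'm handing it in with the grip held.

```bash
python3 -c "
from plant import r
print(r.close_job())"
```

```text
the job is handed in; nothing more can be done
None
```

The loose bolt was turned back until it dropped off the thread end, then turned forward one full turn (knob 10 mm lower), and I handed in with the knob still gripped at 25 N after about 18 s.

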